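# Index a plate onto its key and seat it

## Task

On the grey indexing head, turn the round aluminium plate by pushing its black studs round with a fingertip until the notch in its rim stands over the red key, then press the plate down on its hub until it is fully home with the key standing in the notch. Do it all by pushing and pressing with the fingers: do not lift the plate or grip anything, leave the brass fittings and the other things on the bench where they are, and finish clear of everything.

Things in the scene. Friction and masses are not known exactly. Their poses are not given: they have to be found in the camera images.
- index_head: grey fixed base of an indexing head, 175 x 160 x 14 mm, turned up to 0.5 rad either way. Origin at bench height under the vertical spindle axis; x and y along its sides: 95 mm to +x, 80 mm to -x, 80 mm to +y and -y. The red key lies on its -x side; two loose brass fittings stand near its two +x corners, some 100 mm from the axis.
- key_top (a point): point on the crest of the fixed red key: a radial bar 8 mm wide with a rounded crest, from 48 to 78 mm from the spindle axis, its crest 34 mm above the bench. This point is 54 mm from the axis. The round crest centres a notch that is up to about 4 mm off.
- hub_top (a point): centre of the flat top (32 mm across) of the steel hub in the middle of the plate, on the spindle axis; 58 mm above the bench at the start, 46 mm when home. The hub is 44 mm across at its foot, 12 mm high. Press here straight down: a stiff push fit, about 6 to 10 N slides it, and it stays where it is left.
- notch (a point): middle of the notch in the plate's rim, on the plate's upper face, 54 mm from the axis; a red line on the face leads to it. Notch 15 mm wide, 15 mm deep, open at the rim. Plate aluminium, 120 mm across, 10 mm thick; upper face 46 mm above the bench at the start (underside 2 mm above the key), 34 mm when home, flush with the key.
- stud_0 (a point): centre of the top of the black stud straight across from the notch. The three studs are upright, 14 mm in diameter, 22 mm high above the plate's face (tops 68 mm above the bench at the start), 42 mm from the spindle axis and 120 degrees apart.
- stud_1 (a point): centre of the top of the next black stud counter-clockwise from stud_0 (seen from above), same size.
- stud_2 (a point): centre of the top of the third black stud, same size.
- index_plate (a joint): turn of the plate, rad, growing counter-clockwise from above; the notch is over the key at 0 and any multiple of 2 pi. Starts 0.7 to 2.5 rad counter-clockwise of that, turns freely either way with a light drag of 0.06 N m, stays where it is left. Stud k stands at this angle + k x 120 degrees from the head's +x axis.
- quill (a joint): how far the plate has been pressed down, m: 0 at the start, 0.012 fully home; with the notch off the key the plate stops on the key at about 0.002. Negative if lifted.
- fitting_1: small loose brass fitting with a black collar, 16 mm across and 26 mm high, standing upright on the grey base near its +x, +y corner; origin at the centre of its foot. Leave it standing.
- fitting_2: second brass fitting, the same, standing near the +x, -y corner.
- screwdriver: loose red-handled screwdriver lying on the bench to the right of the head, 197 mm long; origin in its middle.
- pliers: loose red-handled pliers lying on the bench to the left of the head, 160 mm long; origin in their middle.
- marker: loose orange marker lying on the bench to the right of the head, 130 mm long; origin in its middle.
- torch: loose grey torch lying on the bench to the right of the head, 114 mm long; origin in its middle.
- board: loose green circuit board, 42 x 62 mm, lying on the bench to the right of the head; origin in its middle.

How it is judged:
By the outcome, as a careful person would: the job done as asked, in the order asked, and still so for the second after the job is handed in, with the robot touching nothing.
It also fails if it takes over 72 s, if anything falls off the work surface, if the arm or the gripper's body presses on something with over 40 N, if the wrist force passes 120 N, or if a joint passes its speed limit or range.

## Robot

A 6-joint arm with a two-finger parallel gripper is mounted at the origin on a cart in front of the work surface, level with it; the furniture and walls round the work are solid. World frame = base frame: x ahead of the robot, y to its left, z up, the work surface at z = 0. Lengths are in mm, angles in rad, forces in N, time in s.
With the tool pointing down it reaches from about 350 to 975 mm from the base axis. Payload 17.4 kg.
Tool frame: the origin (TCP) lies at the very end of the fingers, on their centre line; the grasp point (between the pads) lies 19 mm behind it; z points along the fingers, y is the line along which they close (so a half turn about z gives the same grasp; the last joint's range is limited). The gripper opens to 85 mm and grips with 20 to 120 N. Pads are 22 mm wide; open, the fingers measure 114 mm over their backs; the gripper's body (76 mm by 85 mm) begins 54 mm behind the grasp point. The pads swing forward as they close: fully open they stand 13 mm farther back than shut.
Start: joints at [1.09, 0.116, 1.442, -0, 1.584, -0.038], TCP at [289.226, 609.902, 231.303] pointing down, gripper open.
Joint ranges: [-2.83, 2.83], [-0.83, 2.19], [0.07, 2.5], [-1.14, 4.28], [0.01, 3], [-2.97, 2.97]. Speed limits (rad/s): [1.89, 1.89, 2.22, 3.14, 3.14, 3.14].

## Interface

Orientations are given as a unit quaternion [x, y, z, w].
In Python, from bench import robot gives the robot as it stands.
- The arm moves only by the shell command python3 -m handwheel 'ROWS' [FORCE]. ROWS is JSON, a list of rows, each a list of 3 entries, a list of its own where there are three numbers: the gripper's target within -1 to 1 (fully open at 1, half-way at 0, shut at -1), then the shift along the tool's x, y, z in m, then the turn about the tool's z in rad. A call has 1 to 5 rows; each row is the pose to reach, as a shift and turn from the pose commanded when the call began, along the tool's axes at that moment; what a row does not reach only later rows make up. A row lasts 1/10 s, in which the tool goes at most 50 mm and 8.59 degrees, less where a joint would pass 70% of its speed; a pose out of reach is approached as far as the arm can. A call with a gripper value outside its range is refused whole. The fingers move at their own pace and stop on an object; FORCE is the grip in N (left out, the last holds). Time passes only in rows, so rows that repeat a pose let the fingers close. It gives the time, the measured TCP pose, the force, the opening and the grip force at its end, in the units of the state.
- robot.sense(): the state, without advancing time (a new reading comes with each control period).
- robot.snapshot(name): name is "side" or "top" or "wrist"; returns a dict with "frame" (384x512x3 uint8, blue, green, red), "camera_matrix" (3x3 intrinsics, pixels), "R" (3x3) and "t" (3): a world point X has camera coordinates R X + t. Camera axes: x right, y down, z forward; pixel columns grow to the right and rows downward; lengths in mm; the calibration is good to about 2 mm. A picture is of the moment at which its call begins. There is no depth.
- robot.close_job(): hands the job in; it is judged then, once.
The state is a dict: "t": time; "joint_positions": joint angles; "joint_vel": joint speeds; "joint_efforts": joint torques, N m; "position": TCP position; "ee_rot": TCP orientation; "ft_force": force on the tool from outside, world axes, zero at the start; "wrist_torque": the same for the moment, N m; "gripper_width": finger opening in mm; "grasp_force": force on a finger pad.
Only numpy, scipy, OpenCV 4.12 (cv2) and the standard library are available. Lean on these libraries where they do the work, as an engineer would, in place of code of your own. Each camera call takes 0.05 s, during which the arm holds its last target. There are 200 camera calls.

## Working session

There is one attempt and no reset: what is moved stays moved. The work goes in short steps, Python scripts to look and compute and a shell command to move; the robot and the scene stay as the last step left them, time stands still between calls to the robot, and variables do not carry over. Pictures are saved under pics/ and viewed, at most 12 in all, crops included, and the job is handed in when it is done.

```bash
mkdir -p pics; cat > h.py <<'E'
import numpy as np, cv2
from bench import robot
def snap(n,f=None):
    s=robot.snapshot(n)
    if f: cv2.imwrite('pics/'+f,s['frame'])
    return s
def ray(s,uv,z):
    K,R,t=map(np.array,(s['camera_matrix'],s['R'],s['t'])); t=t.ravel()
    d=R.T@np.linalg.inv(K)@np.array([uv[0],uv[1],1.]); c=-R.T@t
    return c+d*(z-c[2])/d[2]
def proj(s,X):
    p=np.array(s['camera_matrix'])@(np.array(s['R'])@np.array(X,float)+np.array(s['t']).ravel()); return p[:2]/p[2]
E
python3 - <<'E'
from h import *
a=snap('top','top0.png');b=snap('side','side0.png')
for s in(a,b): print(s['camera_matrix'],np.round(-np.array(s['R']).T@np.array(s['t']).ravel()),np.round(s['R'],2))
cv2.imwrite('pics/both.png',np.hstack([a['frame'],b['frame']])[:, :])
st=robot.sense();print(st['t'],st['position'],st['ee_rot'],st['ft_force'],st['gripper_width'])
E
```

```text
[[450.81662605   0.         263.3588162 ]
 [  0.         450.81662605 192.76231176]
 [  0.           0.           1.        ]] [ 296.  152. 1377.] [[ 0.02 -1.   -0.  ]
 [-0.99 -0.02 -0.15]
 [ 0.15  0.01 -0.99]]
[[476.03572053   0.         250.64330169]
 [  0.         476.03572053 189.79838715]
 [  0.           0.           1.        ]] [ 137. -762.  950.] [[ 0.94 -0.35  0.02]
 [-0.22 -0.63 -0.74]
 [ 0.27  0.69 -0.67]]
0.1 [289.15683452 609.74067864 230.65637355] [ 2.19596531e-01  9.75590642e-01 -4.94489916e-04 -1.35534002e-04] [-0.55195039 -0.32308595  0.68047456] 85.46916992913368
```

View pics/top0.png

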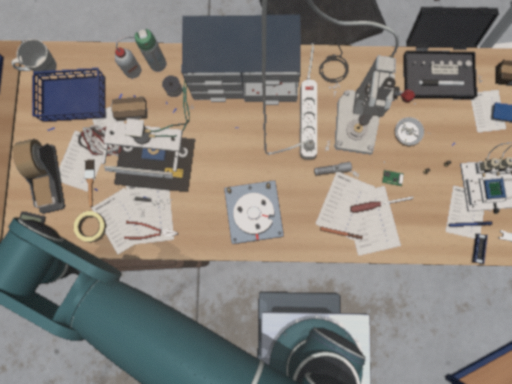

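View pics/side0.png

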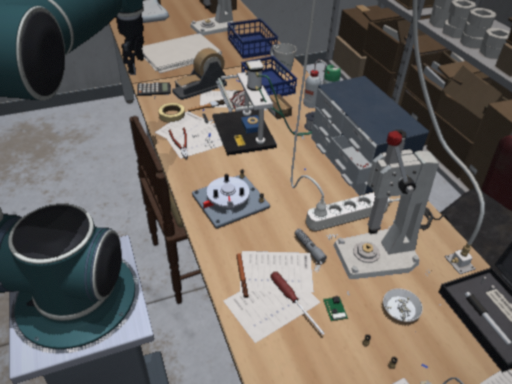

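The head is at about (254,212) in the top view, with its key toward the robot near (257,237). In the side view it is at about (230,197). I'll enlarge both.

```bash
python3 - <<'E'
from h import *
a=cv2.imread('pics/top0.png')[172:252,214:294];b=cv2.imread('pics/side0.png')[160:230,185:275]
cv2.imwrite('pics/c0.png',np.hstack([cv2.resize(a,(400,400),interpolation=cv2.INTER_CUBIC),cv2.resize(b,None,fx=400/90,fy=400/70,interpolation=cv2.INTER_CUBIC)]))
s=snap('top')
print(ray(s,(254,212),50),ray(s,(254,212),14))
f=s['frame'].astype(int)
r=(f[...,2]>f[...,1]+50)&(f[...,2]>f[...,0]+50)
m=np.zeros(r.shape,bool);m[175:250,215:292]=1
n,l,st,c=cv2.connectedComponentsWithStats((r&m).astype(np.uint8))
for i in range(1,n): print('red',st[i],c[i].round(1))
k=(f.max(2)<75)&m
n,l,st,c=cv2.connectedComponentsWithStats(k.astype(np.uint8))
for i in range(1,n): print('blk',st[i],c[i].round(1))
E
```

```text
[442.67181273 187.05733859  50.        ] [446.65672968 188.00794357  14.        ]
red [263 215   3   1   3] [264. 215.]
red [256 234   3   6  13] [256.8 236.5]
```

View pics/c0.png

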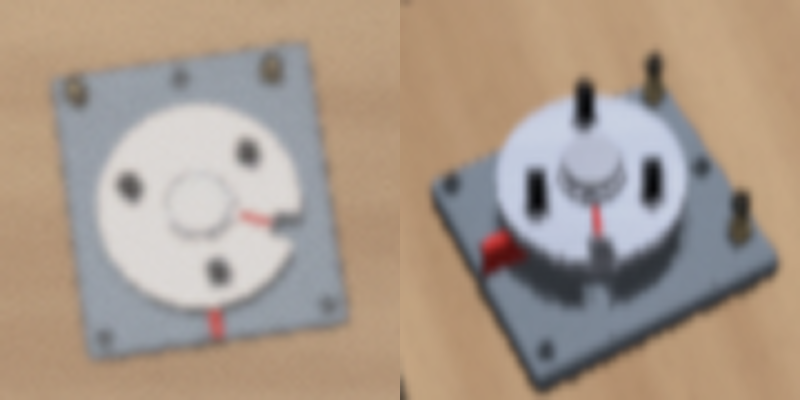

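The crop (top view, 5x) shows these top-view pixels:
- **Key:** at the bottom, about (257,237).
- **Notch:** at the right, about (271,216).
- **stud_0:** at the left, about (239.6,209).
- **stud_1:** at the bottom, about (258,226).
- **stud_2:** at the upper right, about (263,202).
- **Fittings:** at the two top corners.

The plate has to turn about 1.4 rad clockwise.

```bash
python3 - <<'E'
from h import *
s=snap('top')
hub=ray(s,(254,212.2),58); print('hub',hub, 'platecentre',ray(s,(253.6,213.),46))
for n,uv,z in (('key',(257.4,236.6),34),('notch',(271,216.4),46),('s0',(239.6,209.2),68),('s1',(257.8,226.2),68),('s2',(263.4,202.4),68)):
    p=ray(s,uv,z); d=(p-hub)[:2]; print(n,p.round(1),np.hypot(*d).round(1),np.degrees(np.arctan2(d[1],d[0])).round(1))
st=robot.sense();d=hub-st['position'];x=np.array([-.9036,.4285]);y=np.array([.4285,.9036]);print(d,x@d[:2],y@d[:2])
E
```

```text
hub [441.19519956 186.83322574  58.        ] platecentre [440.11150415 188.2845937   46.        ]
key [371.2 175.8  34. ] 70.8 -171.0
notch [430.9 136.5  46. ] 51.4 -101.5
s0 [448.1 228.8  68. ] 42.6 80.6
s1 [399.4 174.6  68. ] 43.5 -163.7
s2 [469.4 159.7  68. ] 39.2 -43.9
[ 152.02298394 -422.95399746 -172.86575598] -318.60375619705223 -317.0393834919747
```

```bash
python3 -m handwheel '[[-1,[-0.045,-0.045,0],0],[-1,[-0.08,-0.08,0],0],[-1,[-0.12,-0.12,0],0],[-1,[-0.16,-0.16,0],0],[-1,[-0.19,-0.19,0],0]]' 20; python3 -m handwheel '[[-1,[-0.03,-0.03,0],0],[-1,[-0.06,-0.06,0],0],[-1,[-0.09,-0.09,0],0],[-1,[-0.1,-0.1,0],0],[-1,[-0.1,-0.1,0],0]]'
python3 - <<'E'
from h import *
s=snap('wrist','w1.png');st=robot.sense();print(st['t'],st['position'],st['ee_rot'],st['ft_force'],st['gripper_width'],st['joint_positions'])
print(-np.array(s['R']).T@np.array(s['t']).ravel())
E
```

```text
t: 0.7
position: [373.3, 372.5, 231.2]
ee_rot: [0.219, 0.976, 0.0, 0.0]
ft_force: [1.1, 0.1, -0.0]
gripper_width: 11.7
grasp_force: 0.0
t: 1.2
position: [421.2, 239.9, 231.4]
ee_rot: [0.221, 0.975, 0.0, 0.0]
ft_force: [-0.0, 0.4, 1.1]
gripper_width: -0.0
grasp_force: 0.0
1.25 [420.85328123 240.97149734 231.35283522] [ 2.20393254e-01  9.75411089e-01  1.47804921e-04 -4.06102497e-07] [-0.52489506  0.27794724  0.53895105] 0.06434203265891622 [ 4.67269648e-01 -3.07155486e-01  1.83506730e+00  2.28809572e-04
  1.61349342e+00 -6.59081647e-01]
[359.06882229 269.32025339 374.94716136]
```

View pics/w1.png

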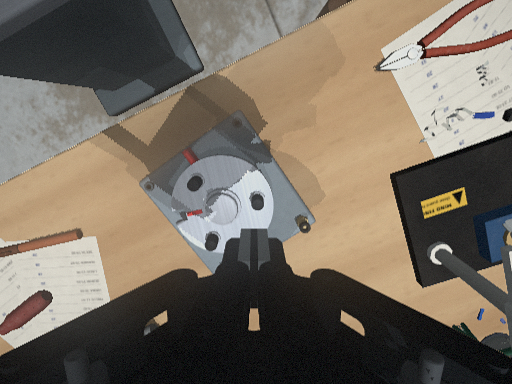

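The wrist view shows the shut fingers at about (254,245), the hub at about (222,207), the red key at (190,156), the red line near (195,212), and stud tops near (195,183), (257,201) and (212,242).

```bash
cat >> h.py <<'E'
def meas(s,z0=0,box=None):
    f=s['frame'].astype(int); out={}
    h0=proj(s,[441,187,46+z0]).astype(int)
    m=np.zeros(f.shape[:2],np.uint8); cv2.circle(m,tuple(int(v) for v in h0),75,1,-1)
    r=((f[...,2]>f[...,1]+50)&(f[...,2]>f[...,0]+50)&(m>0)).astype(np.uint8)
    n,l,st,c=cv2.connectedComponentsWithStats(r)
    for i in range(1,n):
        if st[i,4]>8: print('red',st[i],ray(s,c[i],46+z0).round(1),ray(s,c[i],34).round(1))
    k=((f.max(2)<60)&(m>0)).astype(np.uint8)
    n,l,st,c=cv2.connectedComponentsWithStats(k)
    for i in range(1,n):
        if 40<st[i,4]<1500: print('blk',st[i],ray(s,c[i],60+z0).round(1))
    w=((f.min(2)>125)&(m>0)).astype(np.uint8)
    w=cv2.morphologyEx(w,cv2.MORPH_CLOSE,np.ones((25,25)))
    n,l,st,c=cv2.connectedComponentsWithStats(w);i=1+st[1:,4].argmax()
    cn=max(cv2.findContours((l==i).astype(np.uint8),0,1)[0],key=cv2.contourArea)
    e=cv2.fitEllipse(cv2.convexHull(cn)); print('plate',e,ray(s,e[0],46+z0).round(1))
E
python3 - <<'E'
from h import *
meas(snap('wrist'))
a=cv2.imread('pics/w1.png')[110:270,130:320];cv2.imwrite('pics/c1.png',cv2.resize(a,(760,640//1))[:600])
E
```

```text
red [183 151  11  14  70] [373.5 181.4  46. ] [374.  178.1  34. ]
red [186 210  15   7  54] [434.2 154.7  46. ] [437.  150.4  34. ]
blk [187 177  15  15 156] [401.2 176.8  60. ]
blk [205 235  12  16 105] [471.1 161.7  60. ]
plate ((217.91661071777344, 214.257080078125), (120.29126739501953, 155.17100524902344), 84.17967224121094) [448.1 180.8  46. ]
```

View pics/c1.png

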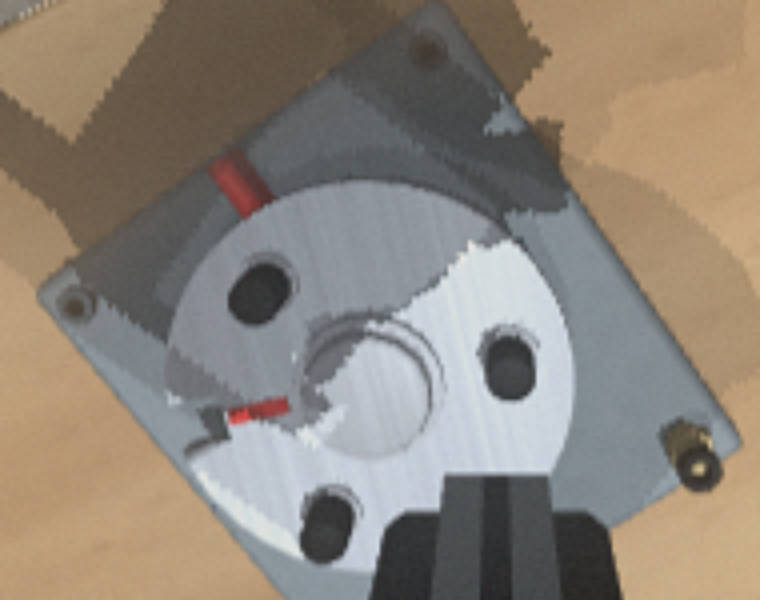

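The crop (4x, offset 130,110) shows stud_0 at about (510,365), stud_1 at (260,290), stud_2 at (328,525), the hub top at about (373,393), the red line at (258,411) and the key at (242,183).

```bash
python3 - <<'E'
from h import *
s=snap('wrist')
q=lambda u,v:(130+u/4,110+v/4)
P=np.array([ray(s,q(510,365),59),ray(s,q(261,290),59),ray(s,q(328,525),59)])
c=P.mean(0);print(P.round(1),'c',c.round(1),'hub',ray(s,q(373,393),58).round(1))
for p in list(P)+[ray(s,q(258,411),46),ray(s,q(242,183),34)]:
    d=(p-c)[:2];print(np.hypot(*d).round(1),np.degrees(np.arctan2(d[1],d[0])).round(1))
E
```

```text
[[449.6 232.5  59. ]
 [400.4 179.5  59. ]
 [471.2 163.4  59. ]] c [440.4 191.8  59. ] hub [440.7 193.6  58. ]
41.7 77.3
41.8 -162.9
41.9 -42.7
35.0 -100.1
67.9 -172.2
```

```bash
cat >> h.py <<'E'
C=np.array([440.5,190.])
def plan(wps):  # (x,y,z,yaw_deg of tool -x or None) -> shifts in current tool frame, mm, and turn
    st=robot.sense();x,y,z,w=st['ee_rot']
    from scipy.spatial.transform import Rotation as Ro
    R=Ro.from_quat([x,y,z,w]).as_matrix(); a0=np.degrees(np.arctan2(-R[1,0],-R[0,0]))
    print('t',st['t'],'pos',np.round(st['position'],1),'yaw-x',a0.round(1),'F',np.round(st['ft_force'],1))
    for X,Y,Z,a in wps:
        d=R.T@(np.array([X,Y,Z])-st['position'])
        tr=0 if a is None else -((a-a0+180)%360-180)
        print((d/1000).round(4).tolist(),np.radians(tr).round(3))
def tip(phi,off=18,z=53,r=43):
    p=np.radians(phi);return (*(C+r*np.array([np.cos(p),np.sin(p)])+off*np.array([-np.sin(p),np.cos(p)])),z,phi-90)
E
python3 -c "
from h import *
plan([tip(90,z=120),tip(90)])"
```

```text
t 1.35 pos [420.5 242.  231.2] yaw-x -25.3 F [-0.   0.2 -0.5]
[-0.0057, -0.0073, 0.1112] -0.442
[-0.0058, -0.0073, 0.1782] -0.442
```

```bash
python3 -m handwheel '[[-1,[-0.006,-0.007,0.03],-0.14],[-1,[-0.006,-0.007,0.06],-0.28],[-1,[-0.006,-0.007,0.09],-0.44],[-1,[-0.006,-0.007,0.11],-0.44],[-1,[-0.006,-0.007,0.11],-0.44]]'; python3 -m handwheel '[[-1,[0,0,0.03],0],[-1,[0,0,0.05],0],[-1,[0,0,0.062],0],[-1,[0,0,0.068],0],[-1,[0,0,0.068],0]]'
python3 - <<'E'
from h import *
snap('wrist','w2.png')
plan([tip(90),tip(84),tip(78),tip(72),tip(66),tip(60)])
E
```

```text
t: 1.85
position: [421.6, 232.9, 118.5]
ee_rot: [0.001, 1.0, -0.001, -0.002]
ft_force: [-0.0, 0.1, 0.4]
gripper_width: 0.2
grasp_force: 0.0
t: 2.35
position: [423.2, 232.7, 53.6]
ee_rot: [0.001, 1.0, 0.0, -0.0]
ft_force: [0.7, 0.2, 0.2]
gripper_width: 0.2
grasp_force: 0.0
t 2.4 pos [423.4 232.7  54.2] yaw-x -0.2 F [-0.8  0.5  0.1]
[0.0009, 0.0003, 0.0012] -0.003
[-0.0036, 0.0019, 0.0012] 0.102
[-0.0084, 0.0031, 0.0012] 0.207
[-0.0132, 0.0038, 0.0012] 0.311
[-0.0181, 0.0039, 0.0012] 0.416
[-0.023, 0.0036, 0.0012] 0.521
```

View pics/w2.png

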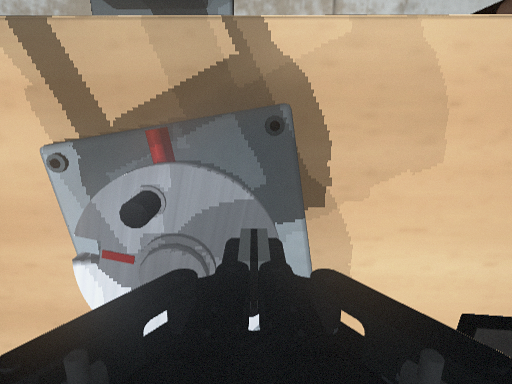

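The fingertip at about (254,235) is down over the plate and touching nothing. Stud_0 is hidden behind it. Now the first push.

```bash
python3 -m handwheel '[[-1,[-0.0036,0.0019,0],0.1],[-1,[-0.0084,0.003,0],0.2],[-1,[-0.0132,0.0038,0],0.31],[-1,[-0.0181,0.0039,0],0.42],[-1,[-0.023,0.0036,0],0.52]]'
python3 -c "
from h import *
plan([tip(60),tip(55),tip(50),tip(45),tip(40),tip(35)])"
```

```text
t: 2.9
position: [446.8, 236.4, 54.7]
ee_rot: [0.261, 0.965, 0.001, 0.0]
ft_force: [-2.4, 1.9, 0.1]
gripper_width: -0.0
grasp_force: 1.0
t 2.9 pos [446.8 236.4  54.7] yaw-x -30.2 F [-2.4  1.9  0.1]
[0.0003, -0.0004, 0.0017] -0.004
[-0.0035, 0.0011, 0.0018] 0.084
[-0.0075, 0.0022, 0.0018] 0.171
[-0.0115, 0.0029, 0.0018] 0.258
[-0.0155, 0.0033, 0.0018] 0.345
[-0.0196, 0.0033, 0.0018] 0.433
```

Contact force is about 3 N along the tangent, as intended.

```bash
python3 -m handwheel '[[-1,[-0.0035,0.0011,0],0.08],[-1,[-0.0075,0.0022,0],0.17],[-1,[-0.0115,0.0029,0],0.26],[-1,[-0.0155,0.0033,0],0.345],[-1,[-0.0196,0.0033,0],0.43]]'
python3 -c "
from h import *
snap('wrist','w3.png')
plan([tip(35),tip(30),tip(25),tip(20),tip(15),tip(10)])"
```

```text
t: 3.4
position: [465.5, 229.5, 54.8]
ee_rot: [0.46, 0.888, 0.001, 0.0]
ft_force: [0.0, 2.7, -0.3]
gripper_width: 0.0
grasp_force: 1.1
t 3.45 pos [465.9 229.2  54.7] yaw-x -55.1 F [0.2 1.2 0.6]
[0.0004, -0.0003, 0.0017] -0.002
[-0.0034, 0.0011, 0.0017] 0.085
[-0.0073, 0.0022, 0.0017] 0.173
[-0.0113, 0.0029, 0.0017] 0.26
[-0.0153, 0.0033, 0.0017] 0.347
[-0.0194, 0.0033, 0.0017] 0.434
```

View pics/w3.png

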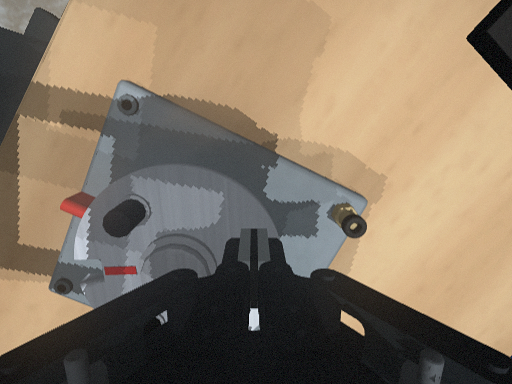

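The plate is turning with the finger. The red line is at (120,270) and the key at (75,205). The next push goes to just short of the key, and then I'll measure.

```bash
python3 -m handwheel '[[-1,[-0.0034,0.0011,0],0.085],[-1,[-0.0073,0.0022,0],0.17],[-1,[-0.0113,0.0029,0],0.26],[-1,[-0.0145,0.0033,0],0.33],[-1,[-0.0145,0.0033,0],0.33]]'
python3 -c "
from h import *
s=snap('wrist','w4.png')
plan([tip(15),tip(12),tip(9)])"
```

```text
t: 3.95
position: [476.5, 219.2, 54.4]
ee_rot: [0.598, 0.801, 0.001, 0.0]
ft_force: [-0.4, 0.8, 0.5]
gripper_width: -0.2
grasp_force: 0.1
t 4.0 pos [476.2 219.2  54.2] yaw-x -73.4 F [-0.9  0.9 -0.4]
[-0.001, 0.0009, 0.0012] 0.029
[-0.0033, 0.0018, 0.0012] 0.081
[-0.0056, 0.0025, 0.0012] 0.133
```

View pics/w4.png

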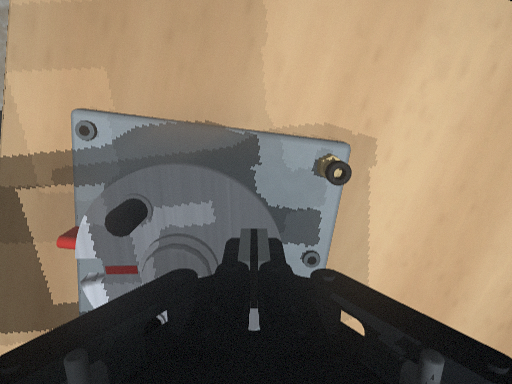

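The red line is at (121,270), still short of the key at (68,240). I'll get the angle from those two red marks.

```bash
cat >> h.py <<'E'
def reds(s,c=C,zp=46,h0=None):
    f=s['frame'].astype(int)
    r=((f[...,2]>f[...,1]+60)&(f[...,2]>f[...,0]+60)).astype(np.uint8)
    n,l,st,cc=cv2.connectedComponentsWithStats(r)
    for i in range(1,n):
        if not 20<st[i,4]<600: continue
        for nm,z in(('line',zp),('key',34)):
            p=ray(s,cc[i],z);d=p[:2]-c
            if np.hypot(*d)>90: continue
            v,u=np.nonzero(l==i);pts=np.array([ray(s,q,z)[:2] for q in zip(u,v)]);w,V=np.linalg.eigh(np.cov(pts.T));ax=np.degrees(np.arctan2(V[1,1],V[0,1]))%180-180
            print(nm,st[i,4],p.round(1),'r',np.hypot(*d).round(1),'ang',np.degrees(np.arctan2(d[1],d[0])).round(1),'axis',ax.round(1))
E
python3 -c "
from h import *
reds(snap('wrist'));reds(snap('wrist'),c=np.array([440.5,192]))"
```

```text
line 214 [375.8 186.   46. ] r 64.8 ang -176.5 axis -163.5
key 214 [369.5 178.2  34. ] r 72.0 ang -170.6 axis -163.5
line 34 [414.8 179.1  46. ] r 27.9 ang -157.0 axis -141.9
key 34 [411.6 170.8  34. ] r 34.7 ang -146.4 axis -141.9
line 215 [375.8 186.   46. ] r 64.9 ang -174.7 axis -161.9
key 215 [369.5 178.2  34. ] r 72.4 ang -169.0 axis -161.9
line 29 [415.4 179.7  46. ] r 27.9 ang -153.8 axis -99.9
key 29 [412.2 171.3  34. ] r 35.0 ang -143.9 axis -99.9
```

```bash
sed -i 's/r=((f\[...,2\]>f\[...,1\]+60)&(f\[...,2\]>f\[...,0\]+60)).astype/r=((f[...,2]>1.8*f[...,1])\&(f[...,2]>1.8*f[...,0])\&(f[...,2]>60)).astype/' h.py
python3 -c "
from h import *
reds(snap('wrist'))
f=snap('top','t4.png')['frame'];cv2.imwrite('pics/t4c.png',cv2.resize(f[172:252,204:304],(750,600),interpolation=2))"
```

```text
line 233 [376.  186.5  46. ] r 64.6 ang -176.9 axis -149.6
key 233 [369.7 178.7  34. ] r 71.7 ang -170.9 axis -149.6
line 226 [408.7 177.8  46. ] r 34.0 ang -158.9 axis -162.4
key 226 [405.  169.3  34. ] r 41.1 ang -149.7 axis -162.4
```

View pics/t4c.png

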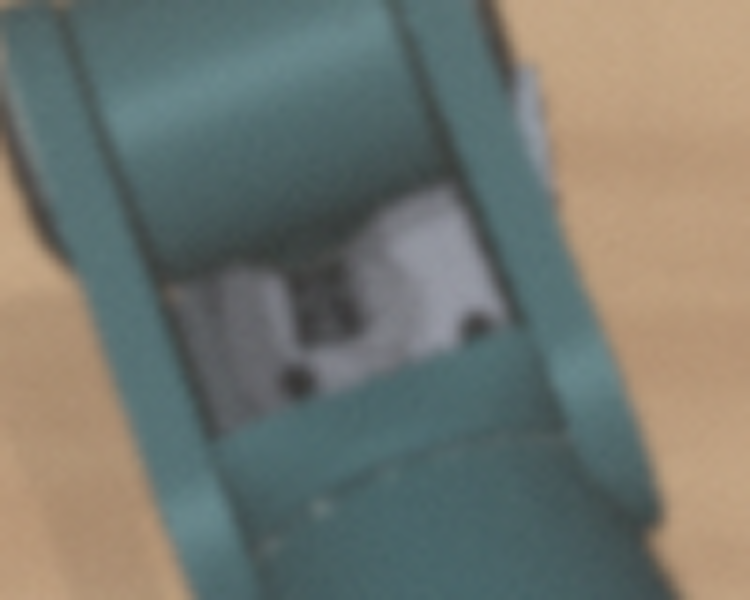

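The arm blocks the top camera. From the wrist view the line stands at about -161° and the key at -171°, so about 9-10° remain. I'll push 6° more, then back off and lift for a full look.

```bash
python3 -m handwheel '[[-1,[-0.0025,0.0015,0],0.05],[-1,[-0.005,0.0025,0],0.1],[-1,[-0.005,0.0025,0],0.1]]'; python3 -m handwheel '[[-1,[0.005,0,0],0],[-1,[0.006,0,-0.03],0],[-1,[0.006,0,-0.07],0],[-1,[0.006,0,-0.1],0],[-1,[0.006,0,-0.1],0]]'; python3 -m handwheel '[[-1,[0.02,0.03,0],0],[-1,[0.02,0.06,0],0],[-1,[0.02,0.06,0],0]]'
python3 -c "
from h import *
s=snap('wrist','w5.png');reds(s);plan([])
cv2.imwrite('pics/w5c.png',cv2.resize(s['frame'],(800,600)))"
```

```text
t: 4.5
position: [479.6, 214.9, 53.3]
ee_rot: [0.638, 0.77, -0.0, -0.0]
ft_force: [0.3, 0.7, 1.1]
gripper_width: -0.0
grasp_force: 0.2
t: 5.0
position: [479.9, 221.8, 158.0]
ee_rot: [0.637, 0.771, 0.003, 0.002]
ft_force: [0.8, -0.8, -0.6]
gripper_width: -0.2
grasp_force: 0.0
t: 5.3
position: [535.4, 252.6, 152.0]
ee_rot: [0.637, 0.771, -0.0, -0.0]
ft_force: [0.6, -0.3, -0.7]
gripper_width: 0.2
grasp_force: 0.0
line 100 [380.  184.2  46. ] r 60.8 ang -174.5 axis -179.8
key 100 [373.2 177.7  34. ] r 68.5 ang -169.6 axis -179.8
line 82 [407.1 181.5  46. ] r 34.5 ang -165.7 axis -169.8
key 82 [401.5 174.8  34. ] r 41.8 ang -158.7 axis -169.8
t 5.35 pos [534.2 252.1 152. ] yaw-x -79.1 F [ 0.   0.2 -0.9]
```

View pics/w5c.png

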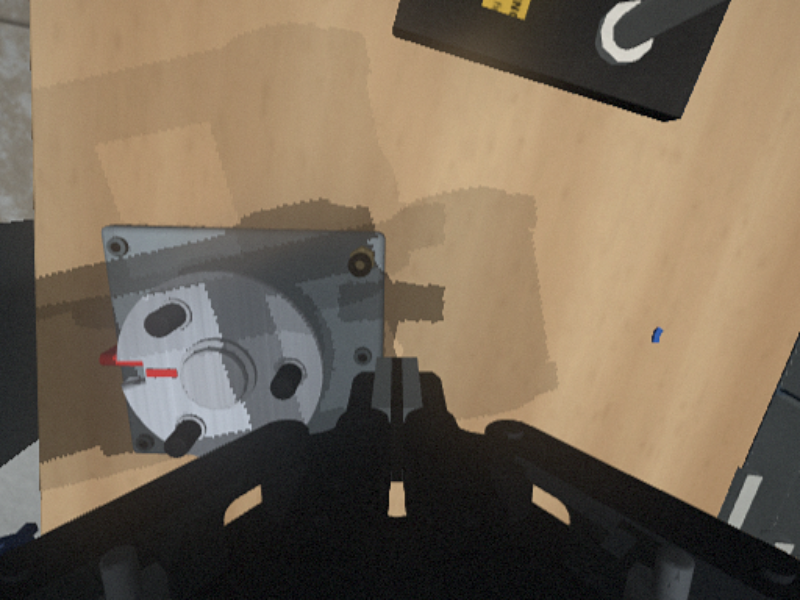

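The studs are at (166,318), (287,380) and (185,437) in the 1.56x view. The key at (120,360) now shows in the upper part of the notch at (130,372), so only a small turn remains.

```bash
cat >> h.py <<'E'
def studs(s,guess,zm=57):
    f=s['frame'];g=cv2.GaussianBlur(f,(3,3),0).max(2);P=[]
    k=(g<62).astype(np.uint8)
    n,l,st,c=cv2.connectedComponentsWithStats(k)
    for u in guess:
        i=min((i for i in range(1,n) if 60<st[i,4]<800),key=lambda i:np.hypot(*(c[i]-u)));P.append(ray(s,c[i],zm));print(st[i],c[i].round(1))
    P=np.array(P)[:,:2];c=P.mean(0);a=[]
    for j,p in enumerate(P): d=p-c;a.append((np.degrees(np.arctan2(d[1],d[0]))-120*j+180)%360-180);print(p.round(1),np.hypot(*d).round(1),a[-1].round(1))
    print('centre',c.round(1),'stud0 angle',np.mean(a).round(1));return c
E
python3 -c "
from h import *
s=snap('wrist');G=np.array([(287,380),(166,318),(185,437)])/1.5625
c=studs(s,G);reds(s,c)"
```

```text
[175 233  20  22 314] [184.4 243.5]
[107 270  23  22 323] [118.  280.4]
[107 270  23  22 323] [118.  280.4]
[482.2 195.8] 49.1 41.2
[426.8 147.3] 24.6 101.2
[426.8 147.3] 24.6 -18.8
centre [445.3 163.5] stud0 angle 41.2
line 119 [381.3 184.4  46. ] r 67.3 ang 161.9 axis -178.6
key 119 [374.6 177.9  34. ] r 72.1 ang 168.5 axis -178.6
line 98 [407.2 181.6  46. ] r 42.1 ang 154.4 axis -169.3
key 98 [401.8 175.   34. ] r 45.0 ang 165.1 axis -169.3
```

```bash
sed -i 's/g<62/g<55/; s/60<st\[i,4\]<800/60<st[i,4]<1200/' h.py; python3 -c "
from h import *
s=snap('wrist');G=np.array([(287,380),(166,318),(185,437)])/1.5625
c=studs(s,G);reds(s,c)"
```

```text
[176 233  19  22 298] [185.3 243.3]
[108 269  22  23 305] [118.9 280.2]
[108 269  22  23 305] [118.9 280.2]
[482.2 195.8] 49.1 41.2
[426.8 147.3] 24.6 101.2
[426.8 147.3] 24.6 -18.8
centre [445.3 163.5] stud0 angle 41.2
line 127 [381.2 184.2  46. ] r 67.4 ang 162.1 axis -178.7
key 127 [374.5 177.7  34. ] r 72.2 ang 168.6 axis -178.7
line 98 [407.4 181.5  46. ] r 42.0 ang 154.6 axis -169.3
key 98 [401.9 174.9  34. ] r 44.8 ang 165.3 axis -169.3
```

From stud_0 and stud_2, the plate is at 11.2°, the axis is at (441,187.6) and the target is about 8.7°. I'll nudge it 2.5° more.

```bash
python3 -c "
from h import *
plan([(478.2,222,152,None),(478.2,222,53.5,None),(479.6,214.9,53.5,None),(480,212.7,53.5,None)])"
```

```text
t 5.45 pos [533.2 251.7 152.4] yaw-x -79.2 F [0.3 0.5 0.1]
[-0.0189, -0.0596, 0.0005] 0.0
[-0.0188, -0.0595, 0.099] 0.0
[-0.0261, -0.0594, 0.099] 0.0
[-0.0283, -0.0594, 0.099] 0.0
```

```bash
python3 -m handwheel '[[-1,[-0.019,-0.03,0],0],[-1,[-0.019,-0.0595,0],0],[-1,[-0.019,-0.0595,0],0],[-1,[-0.019,-0.0595,0.04],0],[-1,[-0.019,-0.0595,0.08],0]]'; python3 -m handwheel '[[-1,[0,0,0.018],0],[-1,[0,0,0.018],0],[-1,[-0.005,0,0.018],0],[-1,[-0.0085,0,0.018],0],[-1,[-0.0095,0,0.018],0]]';python3 -m handwheel '[[-1,[0,0,0],0]]'
```

```text
t: 5.95
position: [479.1, 222.2, 73.6]
ee_rot: [0.637, 0.771, 0.002, 0.001]
ft_force: [-0.1, 0.7, -0.8]
gripper_width: -0.2
grasp_force: 0.0
t: 6.45
position: [481.4, 212.5, 56.8]
ee_rot: [0.638, 0.77, 0.001, 0.001]
ft_force: [0.6, 1.5, 0.4]
gripper_width: 0.1
grasp_force: 0.8
t: 6.55
position: [481.2, 212.5, 56.4]
ee_rot: [0.638, 0.77, 0.001, 0.0]
ft_force: [-0.2, 0.7, 0.5]
gripper_width: -0.1
grasp_force: 0.1
```

Back off, lift to the same viewpoint, and measure again.

```bash
python3 -m handwheel '[[-1,[0.005,0,0],0],[-1,[0.006,0,-0.03],0],[-1,[0.006,0,-0.07],0],[-1,[0.006,0,-0.1],0],[-1,[0.006,0,-0.1],0]]'; python3 -m handwheel '[[-1,[0.02,0.03,0],0],[-1,[0.02,0.06,0],0],[-1,[0.02,0.06,0],0]]'
python3 -c "
from h import *
s=snap('wrist','w6.png');G=np.array([(287,380),(166,318),(185,437)])/1.5625
studs(s,G);c=np.array([441,187.6]);reds(s,c);plan([])
a=s['frame'][130:330,50:250];cv2.imwrite('pics/w6c.png',cv2.resize(a,(600,600)))"
```

```text
t: 7.05
position: [480.9, 219.4, 160.1]
ee_rot: [0.638, 0.77, 0.003, 0.002]
ft_force: [-0.0, -0.8, -0.3]
gripper_width: -0.1
grasp_force: 0.0
t: 7.35
position: [536.4, 250.2, 154.1]
ee_rot: [0.638, 0.77, -0.001, -0.0]
ft_force: [-0.3, -0.6, 0.2]
gripper_width: -0.0
grasp_force: 0.0
[174 232  19  22 292] [182.6 242.8]
[103 265  22  22 303] [113.9 275.8]
[103 265  22  22 303] [113.9 275.8]
[482.5 193.2] 49.2 37.7
[424.1 148.1] 24.6 97.7
[424.1 148.1] 24.6 -22.3
centre [443.6 163.2] stud0 angle 37.7
line 166 [383.7 185.   46. ] r 57.4 ang -177.4 axis -171.6
key 166 [377.  178.7  34. ] r 64.6 ang -172.0 axis -171.6
line 86 [407.1 183.6  46. ] r 34.2 ang -173.4 axis -171.9
key 86 [401.5 177.3  34. ] r 40.8 ang -165.3 axis -171.9
t 7.4 pos [535.2 249.7 154. ] yaw-x -79.2 F [ 0.2  0.8 -0.3]
```

View pics/w6c.png

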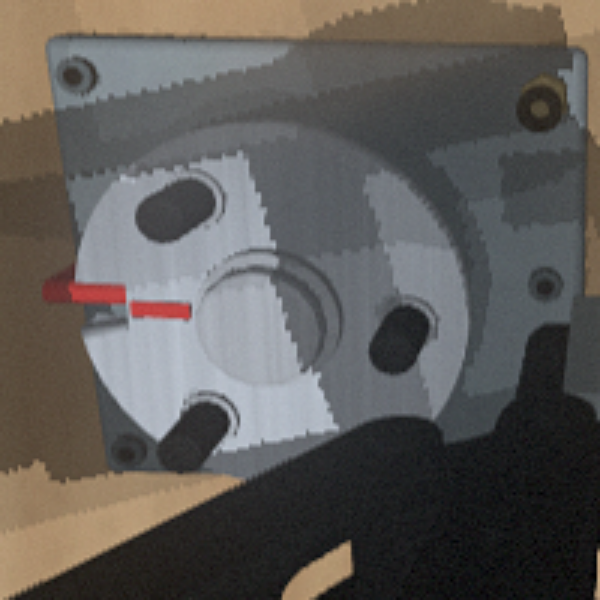

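The plate is at 7.7-8.1° and the key at 8.0-8.7°, so they are aligned within 1°. In the crop the notch at (105,310) is over the key at (90,292), and the offset is parallax. Next is the hub press.

```bash
python3 -c "
from h import *
plan([(441,188.2,154,None),(441,188.2,64,None)])"
```

```text
t 7.4 pos [535.2 249.7 154. ] yaw-x -79.2 F [ 0.2  0.8 -0.3]
[-0.0428, -0.104, 0.0002] 0.0
[-0.0428, -0.1039, 0.0902] 0.0
```

```bash
python3 -m handwheel '[[-1,[-0.02,-0.045,0],0],[-1,[-0.043,-0.09,0],0],[-1,[-0.043,-0.104,0],0],[-1,[-0.043,-0.104,0],0],[-1,[-0.043,-0.104,0.03],0]]'; python3 -m handwheel '[[-1,[0,0,0.03],0],[-1,[0,0,0.05],0],[-1,[0,0,0.058],0],[-1,[0,0,0.058],0],[-1,[0,0,0.058],0]]'; python3 -c "
from h import *
plan([(441,188.2,60,None)])"
```

```text
t: 7.9
position: [442.0, 188.3, 128.5]
ee_rot: [0.638, 0.77, 0.003, 0.002]
ft_force: [0.9, 0.0, -0.8]
gripper_width: -0.3
grasp_force: 0.0
t: 8.4
position: [441.1, 188.0, 68.2]
ee_rot: [0.638, 0.77, 0.0, 0.0]
ft_force: [0.9, -0.4, 0.8]
gripper_width: 0.0
grasp_force: 0.0
t 8.4 pos [441.1 188.   68.2] yaw-x -79.2 F [ 0.9 -0.4  0.8]
[0.0003, -0.0001, 0.0082] 0.0
```

```bash
python3 -m handwheel '[[-1,[0,0,0.004],0],[-1,[0,0,0.007],0],[-1,[0,0,0.009],0],[-1,[0,0,0.011],0],[-1,[0,0,0.013],0]]'; python3 -m handwheel '[[-1,[0,0,0.001],0],[-1,[0,0,0.002],0],[-1,[0,0,0.003],0],[-1,[0,0,0.004],0],[-1,[0,0,0.004],0]]'
```

```text
t: 8.9
position: [440.8, 187.7, 54.7]
ee_rot: [0.638, 0.77, 0.0, 0.0]
ft_force: [-2.6, -0.6, 5.1]
gripper_width: -0.2
grasp_force: 3.1
t: 9.4
position: [440.7, 187.7, 50.6]
ee_rot: [0.638, 0.77, 0.0, 0.0]
ft_force: [-1.3, 0.4, 3.6]
gripper_width: 0.1
grasp_force: 1.8
```

It is already past the key-block depth of 56 mm, so the key is in the notch. I'll keep pressing to the stop.

```bash
python3 -m handwheel '[[-1,[0,0,0.001],0],[-1,[0,0,0.002],0],[-1,[0,0,0.003],0],[-1,[0,0,0.004],0],[-1,[0,0,0.005],0]]'; python3 -m handwheel '[[-1,[0,0,0.0005],0],[-1,[0,0,0.001],0],[-1,[0,0,0.0015],0],[-1,[0,0,0.0015],0]]'
```

```text
t: 9.9
position: [440.8, 187.7, 45.8]
ee_rot: [0.638, 0.77, 0.0, 0.0]
ft_force: [-4.0, -1.1, 17.6]
gripper_width: -0.2
grasp_force: 8.9
t: 10.3
position: [441.1, 187.8, 45.7]
ee_rot: [0.638, 0.77, 0.0, 0.0]
ft_force: [-10.5, -4.5, 25.5]
gripper_width: 0.0
grasp_force: 12.1
```

It hit the hard stop at 45.7 mm with 25 N. Now I'll retract straight up and check.

```bash
python3 -m handwheel '[[-1,[0,0,-0.005],0],[-1,[0,0,-0.03],0],[-1,[0,0,-0.07],0],[-1,[0,0,-0.108],0],[-1,[0,0,-0.108],0]]'; python3 -m handwheel '[[-1,[0.02,0.045,0],0],[-1,[0.043,0.09,0],0],[-1,[0.043,0.104,0],0],[-1,[0.043,0.104,0],0],[-1,[0.043,0.104,0],0]]'
python3 -c "
from h import *
s=snap('wrist','w7.png');reds(s,np.array([441,187.6]),34);plan([])
p=[]
for n,f in(('w6',cv2.imread('pics/w6.png')),('w7',s['frame'])): p.append(cv2.resize(f[130:330,50:250],(400,400)))
cv2.imwrite('pics/w7c.png',np.hstack(p))"
```

```text
t: 10.8
position: [442.3, 188.3, 157.1]
ee_rot: [0.638, 0.77, 0.003, 0.002]
ft_force: [-0.8, -0.0, -0.8]
gripper_width: -0.1
grasp_force: 0.0
t: 11.3
position: [534.2, 249.1, 150.9]
ee_rot: [0.638, 0.77, -0.001, -0.0]
ft_force: [-0.2, -0.3, -0.3]
gripper_width: 0.0
grasp_force: 0.0
line 242 [379.8 179.6  34. ] r 61.8 ang -172.6 axis -169.2
key 242 [379.8 179.6  34. ] r 61.8 ang -172.6 axis -169.2
line 86 [407.  183.7  34. ] r 34.2 ang -173.5 axis -172.9
key 86 [407.  183.7  34. ] r 34.2 ang -173.5 axis -172.9
t 11.35 pos [534.  249.  151.3] yaw-x -79.2 F [ 0.3 -0.2  0.8]
```

View pics/w7c.png

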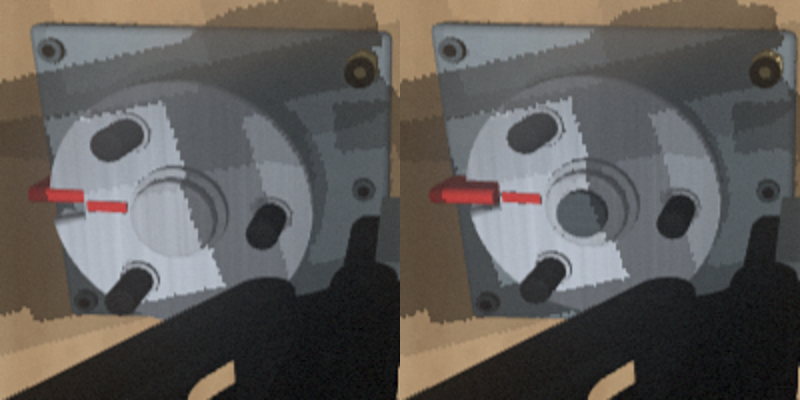

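The right panel shows the plate lower, with the key at (470,192) standing in the notch in line with the red line at (522,198). The spindle shows in the hub, the fitting still stands at (765,70), and the tool is clear.

```bash
python3 -c "
from bench import robot
print(robot.close_job())"
```

```text
the job is handed in; nothing more can be done
None
```

The job is handed in: I turned the plate about 69° clockwise until its notch stood over the red key and pressed it down to its stop (hub top about 46 mm above the bench), and the arm finished clear; the near brass fitting was still standing in the last picture, though I did not check the far one or the loose tools again.

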